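Check-weigh a seed tin on a tipping tray

TASK

Check-weigh the deep sample tin: take it from the slanted rack and set it down lengthways, level and lid up, in the tray of the tipping check-weigher; put it down by hand, do not drop it. Let go, so that the tin's own weight tips the tray and the tin slides down the chute into the run-out at the bottom and the tray swings back level. Leave the two flat tins in the rack and do not disturb the jars.

Things in the scene. Friction and masses are not known exactly. Their poses are not given: they have to be found in the camera images.
- deep_tin_center (a point): Centre of the deep sample tin, a plain tinplate box with a slip lid: 95 mm long (its x axis), 60 mm wide (y), 50 mm deep (z, toward the lid), 0.25 to 0.38 kg. It starts in one of the rack's three lanes, lying on its underside on a bearer that slopes 40 degrees: its x axis points up the slope, to the robot's left, and its z axis leans 40 degrees from vertical, to the robot's right.
- rack: Steel rack 330 mm wide; origin on the table under its middle lane, x up the slope (to the robot's left), y along its width. Three sloping bearers, 106 mm apart along y, one tin on each, its lower end on a 14 mm high ledge. Bearer and ledge are 46 mm wide, narrower than the tins, so the fingers can take a tin by its 60 mm width. Between lanes only thin bars, below the bearers. Fixed to the table.
- flat_tin_a_center (a point): Centre of a flat tin of the same length and width as the deep one but only 22 mm deep (0.10 kg), in another lane of the rack, same axes. It stays there; it is too light to tip the tray.
- flat_tin_b_center (a point): Centre of a second flat tin, the same, in the remaining lane. It stays there.
- tray_seat (a point): Where the middle of the deep tin's underside belongs: on the floor of the tipping tray, 137 mm above the table, tray level. It belongs to the fixed frame and does not tip. z up; the tray tips and the tin slides toward -y; x across. The tin's length goes along y, either way round. Tray inside: 82 mm wide, from a back wall 56 mm behind this point (+y, 15 mm high) to an open edge 54 mm ahead (-y).
- weigher: Tipping check-weigher, fixed to the table; origin on the table under the tray's axle, axes as the seat's. Axle 36 mm behind the seat (+y), 12 mm below the tray floor, between two pedestals of that height, 49 to 57 mm either side of the middle. The tray's side lips (12 mm high) are cut away up to 26 mm before and behind the seat, and the floor is 46 mm wide there: room for fingers beside the tin.
- tray (a joint): Angle of the tray: 0 level, held against its stop by a brass counterweight on an arm behind the axle; 0.489 fully tipped toward the chute (28 degrees). About 175 g at the seat tips it, and the tin then slides off by itself; empty, the tray swings back in well under a second. Lightly damped.
- dock (a point): Where the middle of the deep tin's underside comes to rest: floor of the run-out at the foot of the chute, 24 mm above the table here, tin against the rubber end buffer. Axes as the seat's, about 230 mm ahead of it (-y). Chute (sloping 26 degrees) and run-out (6 degrees) are polished, 84 mm wide inside, walls 22 mm high; the tin slides from the tray to here by itself in about a second.
- jar_wide_center (a point): Centre of a lidded glass jar, 72 mm across and 105 mm high, standing on the table beyond the rack and the check-weigher. Not to be disturbed.
- jar_tall_center (a point): Centre of a lidded glass jar, 80 mm across and 130 mm high, standing on the table at the near right. Not to be disturbed.
- vial_center (a point): Centre of a slim lidded glass jar, 36 mm across and 85 mm high, standing on the table ahead of the robot. Not to be disturbed.
Mind the look-alikes: they are no part of the job. What is shaped like the part that bears deep_tin_center but black or purple is not meant.

How it is judged:
On the way, in this order (a step that is already met when the one before it is completed fails the run):
1. the deep tin, still in the hand, is lowered level into the tray: centre within 25 mm along and 15 mm across of its place, underside less than 20 mm over the floor, turned less than 0.2 rad (contact force between the fingers and deep_tin above 0.5 N and z of deep_tin_center in the frame of tray_seat below 0.045 m and y of deep_tin_center in the frame of tray_seat between -0.025 and 0.025 m and x of deep_tin_center in the frame of tray_seat between -0.015 and 0.015 m and angle between the x axis of deep_tin_center and the y axis of tray_seat, either way round below 0.2 rad and angle between deep_tin_center's own z axis and vertical below 0.2 rad), for 0.04 s.
2. let go, the tin alone tips the tray: tray past 0.35 rad with the tin on it and the fingers off both (value of joint tray above 0.35 rad and contact force between deep_tin and tray above 0.1 N and contact force between the fingers and deep_tin below 0.5 N and contact force between the fingers and tray below 0.5 N), for 0.04 s.
At the end, for the whole second after the job is handed in: The deep tin lies at rest, lid up (within 0.2 rad), on the floor of the run-out, its centre within 20 mm of the middle across and from 15 mm beyond to 35 mm short of the dock along it, and the empty tray has swung back level (under 0.06 rad) (x of deep_tin_center in the frame of dock between -0.02 and 0.02 m and y of deep_tin_center in the frame of dock between -0.015 and 0.035 m and z of deep_tin_center in the frame of dock below 0.032 m and angle between deep_tin_center's own z axis and vertical below 0.2 rad and linear speed of deep_tin below 0.02 m/s and value of joint tray below 0.06 rad); the robot touches nothing.
It fails at once if a flat tin is moved from its lane (more than 20 mm) (distance of any of flat_tin_a_center, flat_tin_b_center from where it was at the start of the episode above 0.02 m).
It fails at once if a jar is pushed (more than 30 mm) or knocked over (distance of any of jar_wide_center, jar_tall_center, vial_center from where it was at the start of the episode above 0.03 m).
It also fails if it takes over 38 s, if anything falls off the work surface, if the arm or the gripper's body presses on something with over 40 N, if the wrist force passes 120 N, or if a joint passes its speed limit or range.

ROBOT

A 6-joint arm with a two-finger parallel gripper is mounted at the origin on the work surface. World frame = base frame: x ahead of the robot, y to its left, z up, the work surface at z = 0. Lengths are in m, angles in rad, forces in N, time in s.
With the tool pointing down it reaches from about 0.325 to 0.925 m from the base axis. Payload 3.1 kg.
Tool frame: the origin (TCP) lies at the very end of the fingers, on their centre line; the grasp point (between the pads) lies arm.grip_depth behind it (arm.grip_depth is the distance from the TCP to the grasp point, in m); z points along the fingers, y is the line along which they close (so a half turn about z gives the same grasp; the last joint's range is limited). The gripper opens to 85 mm and grips with 20 to 120 N. Pads are 22 mm wide; open, the fingers measure 114 mm over their backs; the gripper's body (76 mm by 85 mm) begins 54 mm behind the grasp point. The pads swing forward as they close: fully open they stand 13 mm farther back than shut.
Start: joints at [-1.357, 0.217, 1.613, -0, 1.311, -0.112], TCP at [0.2, -0.592, 0.211] pointing down, gripper open.
Joint ranges: [-2.75, 2.75], [-0.78, 2.1], [0.31, 2.55], [-1.13, 4.27], [0.13, 2.63], [-2.58, 2.58]. Speed limits (rad/s): [2.79, 2.79, 3.14, 3.14, 3.14, 3.14].

INTERFACE

Orientations are given as a 3x3 rotation matrix whose columns are the frame's x, y, z axes.
In Python, from cell import arm gives the robot as it stands. The module is installed in compiled form; this text tells all that it offers.
- The arm moves only by the shell command python3 -m crank 'ROWS' [FORCE]. ROWS is JSON, a list of rows, each a list of 7 numbers: the shift along the tool's x, y, z in cm, then the turn, a rotation vector about the tool's x, y, z in rad, then the closure in counts, from 0 (fully open) to 255 (shut). A call has 1 to 12 rows; each row shifts and turns the commanded pose from where the row before left it, along the tool's axes as they then stand; what a row does not reach is not made up. A row lasts 1/12 s, in which the tool goes at most 41.7 mm and 7.16 degrees, less where a joint would pass 70% of its speed; a pose out of reach is approached as far as the arm can. A call with a gripper value outside its range is refused whole. The fingers move at their own pace and stop on an object; FORCE is the grip in N (left out, the last holds). Time passes only in rows, so rows that do not move let the fingers close. It gives the time, the measured TCP pose, the force, the opening and the grip force at its end, in the units of the state.
- arm.sense(): the state, without advancing time (a new reading comes with each control period).
- arm.capture(name): name is "scene" or "top" or "wrist"; returns the picture (400x640x3 uint8, red, green, blue); there is no depth.
- arm.camera_info(name): a dict with "camera_matrix" (3x3 intrinsics, pixels), "extrinsics" (4x4, takes a point from camera to world coordinates). Camera axes: x right, y down, z forward; pixel columns grow to the right and rows downward; lengths in m; the calibration is good to about 2 mm. A picture is of the moment at which its call begins: read the wrist's pose just before it. camera_info takes no time and is no camera call; for the wrist camera it gives the pose at the moment of the call.
- arm.hand_in(): hands the job in; it is judged then, once.
Trained networks look in the newest picture that a camera, given by its name, has taken for a name from the list of things; names that differ only in an ending like _2 or _b are one class to them, and where a whole thing is asked for, a point or a joint stands for the part that bears it (a point fixed in the world has none). Each returns a list of dicts, best first, with "score" (0 to 1); they miss things now and then, are a little off and sometimes report something else, mostly with a low value. They report only what shows in the picture. A call takes as long as a camera call. They do not tell look-alikes from the thing itself.
- arm.search_frame(query, camera): "position" ([row, column] in pixels, amid what is visible of it).
- arm.cut_out(query, camera): "pixels" (400x640 bool, what is visible of it) and "position" ([row, column] in pixels, amid what is visible of it).
The state is a dict: "time": time; "joints": joint angles; "qvel": joint speeds; "joint_torque": joint torques, N m; "tcp_pos": TCP position; "orientation": TCP orientation; "contact_force": force on the tool from outside, world axes, zero at the start; "wrist_torque": the same for the moment, N m; "opening": finger opening in m; "grip_force": force on a finger pad.
Only numpy, scipy, OpenCV 4.12 (cv2) and the standard library are available. Lean on these libraries where they do the work, as an engineer would, in place of code of your own. Each camera call takes 0.05 s, during which the arm holds its last target. There are 200 camera calls.

## Working session

There is one attempt and no reset: what is moved stays moved. The work goes in short steps, Python scripts to look and compute and a shell command to move; the robot and the scene stay as the last step left them, time stands still between calls to the robot, and variables do not carry over. Pictures are saved under pics/ and viewed, at most 10 in all, crops included, and the job is handed in when it is done.

```bash
mkdir -p pics
cat > h.py <<'E'
import numpy as np, cv2
from cell import arm
def snap(n,f):
    im=arm.capture(n); cv2.imwrite('pics/'+f,im[:,:,::-1]); return im
E
python3 - <<'E'
from h import *
print(arm.sense(), arm.grip_depth)
for c in ['scene','top']:
    snap(c,c+'1.png'); i=arm.camera_info(c); print(c,i)
    for q in ['deep_tin_center','flat_tin_a_center','rack','weigher','tray','jar_wide_center','jar_tall_center','vial_center']:
        print(q,[(np.round(d['position']).tolist(),round(float(d['score']),2)) for d in arm.search_frame(q,c)])
E
```

```text
{'time': 0.0, 'joints': array([-1.35722942e+00,  2.17764689e-01,  1.61493392e+00,  1.04065006e-05,
        1.31133269e+00, -1.12193863e-01]), 'qvel': array([ 0.00055672,  0.00114572,  0.00059862,  0.00118663, -0.00156513,
       -0.00010789]), 'joint_torque': array([-5.81088862e-04, -3.96847951e+01, -3.03853905e+01, -3.38489108e-04,
        9.57384123e-03,  1.00360330e-05]), 'tcp_pos': array([ 0.19985939, -0.59125859,  0.20946194]), 'orientation': array([[ 9.47408463e-01,  3.20026479e-01, -5.07032164e-04],
       [ 3.20026755e-01, -9.47405502e-01,  2.38536467e-03],
       [ 2.83014793e-04, -2.42217853e-03, -9.99997026e-01]]), 'contact_force': array([-0.01294903,  0.21770436, -0.56293318]), 'wrist_torque': array([ 0.0078151 ,  0.03816702, -0.01672833]), 'grip_force': 0.0, 'opening': 0.08495204800577122} 0.0187
scene {'camera_matrix': array([[376.13136898,   0.        , 312.49509214],
       [  0.        , 376.13136898, 197.01234875],
       [  0.        ,   0.        ,   1.        ]]), 'extrinsics': array([[-0.64381263,  0.61196578, -0.45935082,  0.90980158],
       [ 0.7651695 ,  0.5
[... 706 characters left out ...]
 [  0.        ,   0.        ,   1.        ]]), 'extrinsics': array([[ 0.01341806, -0.99818685,  0.0586768 ,  0.42384041],
       [-0.99986073, -0.01397665, -0.00911966,  0.06344174],
       [ 0.00992323, -0.05854626, -0.99823538,  1.56806646],
       [ 0.        ,  0.        ,  0.        ,  1.        ]])}
deep_tin_center [([207.0, 195.0], 0.98), ([194.0, 246.0], 0.67), ([203.0, 300.0], 0.64), ([280.0, 208.0], 0.56)]
flat_tin_a_center [([231.0, 238.0], 0.97)]
rack [([177.0, 229.0], 0.61), ([189.0, 368.0], 0.38)]
weigher [([195.0, 395.0], 0.69)]
tray [([190.0, 368.0], 0.82)]
jar_wide_center [([140.0, 317.0], 0.85)]
jar_tall_center [([269.0, 420.0], 0.62), ([240.0, 310.0], 0.48)]
vial_center []
```

View pics/scene1.png

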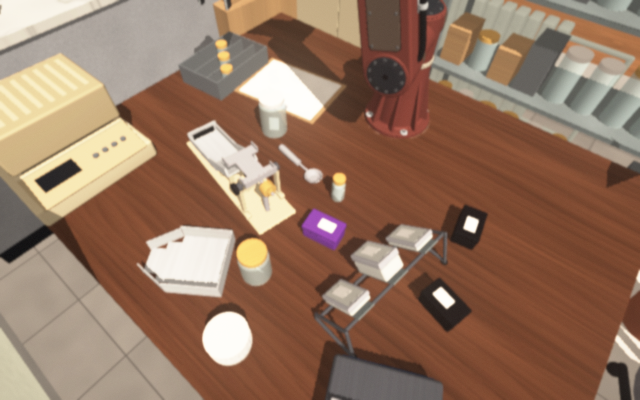

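View pics/top1.png

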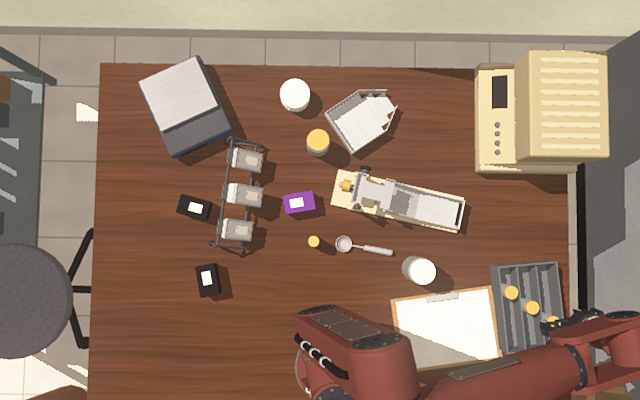

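The scene picture shows the rack with three tins, at (297,347), (260,377) and (237,410); the middle one looks thick. The weigher is around (175,240). In the top picture the tins are at (160,245), (195,243) and (231,238), and the tray is near (192,375). The black and purple boxes are decoys. I'll zoom in next.

Run:
```python
import cv2, numpy as np
s=cv2.imread('pics/scene1.png');t=cv2.imread('pics/top1.png')
f=lambda im,r,c:cv2.resize(im[r:r+75,c:c+100],(400,300),interpolation=cv2.INTER_CUBIC)
g=np.vstack([np.hstack([f(s,235,310)*1,f(s,220,365)]),np.hstack([f(t,145,200),cv2.resize(t[155:245,325:475],(400,240),interpolation=cv2.INTER_CUBIC) if 0 else f(t,160,325)])])
cv2.imwrite('pics/z1.png',g)
```

```text
(no output)
```

View pics/z1.png

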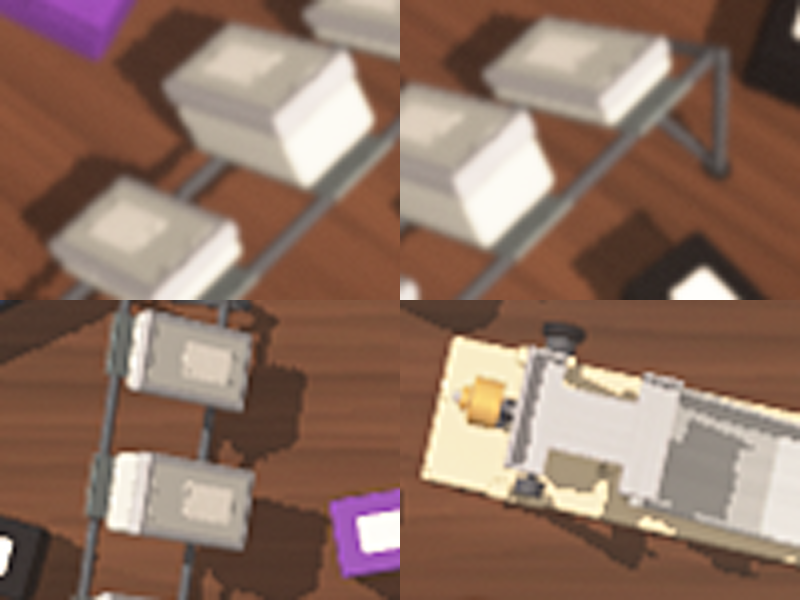

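The middle tin is the deep one: its lid corners are clear in both views. Its upper end faces left in the top view, and the tray seat is near top pixel (191,376). I'll fit the tin pose from the corners in both views and estimate the tray from the top view.

```bash
cat >> h.py <<'E'
from scipy.optimize import least_squares
from scipy.spatial.transform import Rotation as R
def proj(P,info):
    K=info['camera_matrix'];T=np.linalg.inv(info['extrinsics'])
    p=np.asarray(P)@T[:3,:3].T+T[:3,3]; q=p@K.T; return q[:,:2]/q[:,2:]
def ray(px,info,z):
    K=info['camera_matrix'];T=info['extrinsics']
    d=T[:3,:3]@np.linalg.solve(K,[px[0],px[1],1.]); o=T[:3,3]
    return o+d*(z-o[2])/d[2]
def tinR(yaw,tilt=40):
    a=np.radians(tilt);c,s=np.cos(a),np.sin(a)
    return R.from_euler('z',yaw).as_matrix()@np.array([[0,-1,0],[c,0,-s],[s,0,c]])
E
python3 - <<'E'
from h import *
top=arm.camera_info('top');sc=arm.camera_info('scene')
L,W,D=.0475,.03,.025
obs=[('t',(148,453),(1,-1,1)),('t',(138,535),(1,1,1)),('t',(252,476),(-1,-1,1)),('t',(248,550),(-1,1,1)),('t',(115,455),(1,-1,-1)),('t',(106,530),(1,1,-1)),
('s',(352,55),(1,1,1)),('s',(280,122),(1,-1,1)),('s',(165,88),(-1,-1,1)),('s',(228,25),(-1,1,1)),('s',(305,187),(1,-1,-1)),('s',(372,118),(1,1,-1))]
def res(p):
    M=tinR(p[3]);r=[]
    for k,(u,v),s in obs:
        px=(200+u/4,145+(v-300)/4) if k=='t' else (310+u/4,235+v/4)
        P=p[:3]+M@(np.array(s)*[L,W,D])
        r.append(proj([P],top if k=='t' else sc)[0]-px)
    return np.ravel(r)
s=least_squares(res,[.45,.2,.12,0]);print(s.x,np.round(res(s.x).reshape(-1,2),1).tolist())
for n,px,z in [('backwall L',(525,350),.152),('backwall R',(513,466),.152),('front L',(683,380),.149),('front R',(662,508),.149),('notch BL',(568,386),.137),('notch FL',(640,390),.137)]:
    print(n,ray((325+(px[0]-400)/4,160+(px[1]-300)/4),top,z))
for n,px,z in [('vial',(314,241),.085),('jar_tall',(420,269),.13),('jar_wide',(317,140),.105)]: print(n,ray(px,top,z))
E
```

```text
[ 0.52081112  0.26420303  0.07367785 -0.10264041] [[-0.0, 0.5], [-0.1, 0.4], [0.8, -0.6], [-0.6, 0.5], [-0.5, -0.1], [-0.8, 1.1], [-1.5, -1.2], [-1.7, -0.1], [-1.5, -0.5], [0.1, -0.7], [1.1, 1.8], [1.9, 1.1]]
backwall L [ 0.58741627 -0.06329694  0.152     ]
backwall R [ 0.50410279 -0.0554504   0.152     ]
front L [ 0.56778083 -0.17721208  0.149     ]
front R [ 0.47569619 -0.16254908  0.149     ]
notch BL [ 0.56344221 -0.09598247  0.137     ]
notch FL [ 0.56128706 -0.14812853  0.137     ]
vial [0.38864623 0.05464354 0.085     ]
jar_tall [ 0.31336466 -0.25141224  0.13      ]
jar_wide [0.68810495 0.04994359 0.105     ]
```

```bash
cat >> h.py <<'E'
from scipy.linalg import logm,expm
def down(ang): # tool down, y axis at ang
    c,s=np.cos(ang),np.sin(ang); return np.array([[-s,c,0],[c,s,0],[0,0,-1.]])
def plan(pos,M,N,T0=None):
    if T0 is None:
        s=arm.sense();T0=np.eye(4);T0[:3,:3]=s['orientation'];T0[:3,3]=s['tcp_pos']
    T=np.eye(4);T[:3,:3]=M;T[:3,3]=pos
    X=np.linalg.inv(T0)@T
    print('rel shift cm',np.round(X[:3,3]*100,2),'rotvec',np.round(R.from_matrix(X[:3,:3]).as_rotvec(),3))
    S=np.real(expm(logm(X)/N))
    print(N,'x row',np.round(S[:3,3]*100,2),np.round(R.from_matrix(S[:3,:3]).as_rotvec(),3)); return T
E
python3 - <<'E'
from h import *
s=arm.sense();w=arm.camera_info('wrist')['extrinsics']
T=np.eye(4);T[:3,:3]=s['orientation'];T[:3,3]=s['tcp_pos'];print(np.round(np.linalg.inv(T)@w,3))
plan([.50,-.16,.38],s['orientation'],15)
E
```

```text
[[ 0.    -0.963 -0.268  0.067]
 [ 1.     0.    -0.    -0.001]
 [ 0.    -0.268  0.963 -0.163]
 [ 0.     0.     0.     1.   ]]
rel shift cm [ 42.25 -31.34 -16.92] rotvec [ 0. -0.  0.]
15 x row [ 2.82 -2.09 -1.13] [-0. -0.  0.]
```

```bash
python3 -m crank '[[1.5,-1,-3,0,0,0,0],[2.8,-2.1,-1.5,0,0,0,0],[2.8,-2.1,-1.5,0,0,0,0],[2.8,-2.1,-1.5,0,0,0,0],[2.8,-2.1,-1.5,0,0,0,0],[2.8,-2.1,-1.5,0,0,0,0],[2.8,-2.1,-1.5,0,0,0,0],[2.8,-2.1,-1,0,0,0,0],[2.8,-2.1,-1,0,0,0,0],[2.8,-2.1,-1,0,0,0,0],[2.8,-2.1,-1,0,0,0,0],[2.8,-2.1,-1,0,0,0,0]]'
python3 -m crank '[[2.8,-2.1,0,0,0,0,0],[2.8,-2.1,0,0,0,0,0],[2.8,-2.1,0,0,0,0,0],[1.5,-1,0,0,0,0,0],[0,0,0,0,0,0,0],[0,0,0,0,0,0,0]]'
python3 - <<'E'
from h import *
s=arm.sense();print(s['time'],s['tcp_pos'],s['orientation'],s['joints'])
i=arm.camera_info('wrist');np.savez('w1.npz',**i);im=snap('wrist','w1.png')
cv2.imwrite('pics/w1b.png',cv2.resize(im[:,:,::-1],(800,500),interpolation=cv2.INTER_CUBIC))
print(proj([[.533,-.117,.137]],i))
E
```

```text
time: 1.9
tcp_pos: [0.4296, -0.2588, 0.3816]
orientation: [[0.947, 0.32, 0.001], [0.32, -0.947, -0.001], [0.001, 0.001, -1.0]]
contact_force: [1.2, -1.1, 0.2]
opening: 0.0852
grip_force: 0.0
time: 2.4
tcp_pos: [0.4995, -0.1589, 0.3807]
orientation: [[0.947, 0.322, -0.001], [0.322, -0.947, -0.001], [-0.001, 0.0, -1.0]]
contact_force: [-0.1, -0.6, -0.1]
opening: 0.0852
grip_force: 0.0
2.4 [ 0.49954777 -0.15892179  0.38072688] [[ 9.46660399e-01  3.22232553e-01 -5.20922082e-04]
 [ 3.22232305e-01 -9.46660490e-01 -5.08463064e-04]
 [-6.56979704e-04  3.13483923e-04 -9.99999735e-01]] [-4.41512495e-01 -8.79100300e-02  1.62294005e+00 -6.82741487e-04
  1.60681633e+00  8.01172528e-01]
[[296.01756098 133.60973653]]
```

View pics/w1b.png

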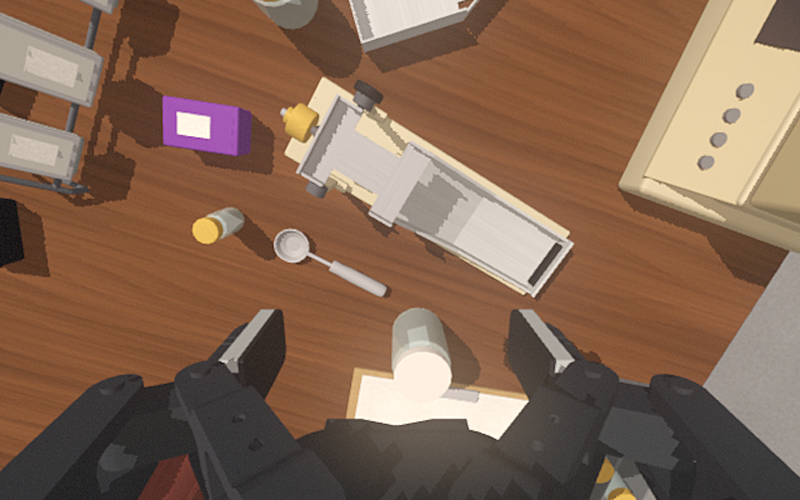

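The wrist view shows the whole weigher. The tray is at about (365,165) in the 800x500 picture, with the run-out end at about (545,262). I'll zoom in on it.

Run:
```python
import cv2
t=cv2.imread('pics/w1.png');cv2.imwrite('pics/w1z.png',cv2.resize(t[65:190,225:385],(800,600),fx=0,fy=0,interpolation=cv2.INTER_CUBIC) if 0 else cv2.resize(t[65:177,225:375],(800,597),interpolation=cv2.INTER_CUBIC))
```

```text
(no output)
```

View pics/w1z.png

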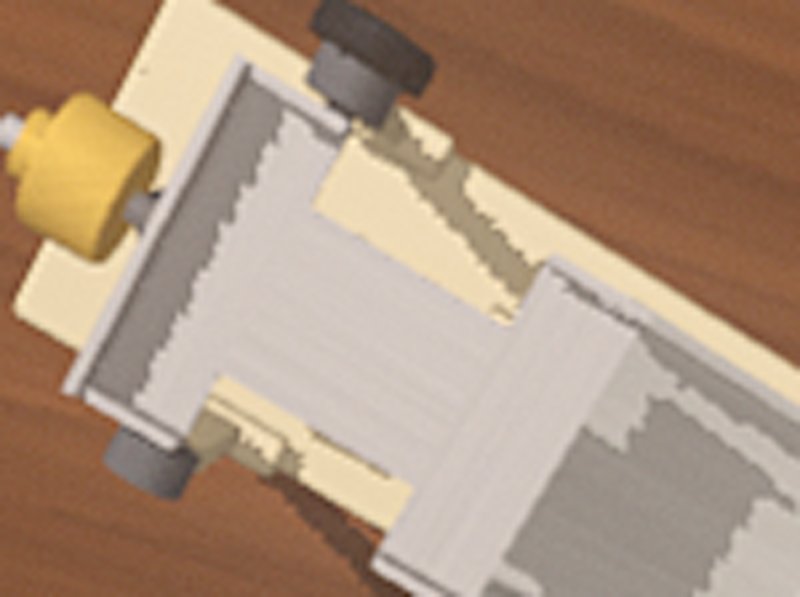

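Run:
```python
from h import *
i=dict(np.load('w1.npz'))
o=[((315,212),(23,26,0)),((515,322),(23,-26,0)),((218,375),(-23,26,0)),((410,485),(-23,-26,0)),((250,78),(41,56,15)),((86,386),(-41,56,15)),((635,338),(41,-54,0))]
def res(p):
    M=R.from_euler('z',p[3]).as_matrix()
    return np.ravel([proj([p[:3]+M@(np.array(s)/1000)],i)[0]-(225+u/5.333,65+v/5.333) for (u,v),s in o])
s=least_squares(res,[.53,-.12,.137,-.2]);print(s.x,np.round(res(s.x).reshape(-1,2),1).tolist())
f=lambda p:res([p[0],p[1],.137,p[2]])
s=least_squares(f,[.53,-.12,-.2]);print(s.x,np.round(f(s.x).reshape(-1,2),1).tolist())
# next: view over the rack, tilted grasp orientation
M=tinR(-.1026); Rg=M@np.diag([1,-1,-1]); tin=np.array([.5208,.2642,.0737])
print(Rg)
cur=arm.sense()['orientation']
plan(tin+M[:,2]*.16+M[:,0]*-.0,Rg,18)
```

```text
[ 0.53423596 -0.11322876  0.13136909 -0.22720589] [[1.7, 0.8], [-2.2, 1.7], [2.7, 0.7], [-0.2, 0.4], [-0.9, -0.8], [-1.3, -1.1], [0.2, -1.7]]
[ 0.53447674 -0.11368114 -0.22712687] [[1.7, 0.6], [-1.7, 1.8], [2.4, 0.9], [-0.0, 0.9], [-1.2, -1.4], [-2.0, -0.9], [1.0, -1.6]]
[[ 0.07845834  0.99474124  0.06583436]
 [ 0.762016   -0.10242009  0.63940734]
 [ 0.64278761  0.         -0.76604444]]
rel shift cm [ 11.38 -30.11  18.43] rotvec [ 0.398  0.62  -1.093]
18 x row [ 1.07 -1.03  1.55] [ 0.022  0.034 -0.061]
```

```bash
python3 -m crank '[[1.07,-1.03,1.55,0.022,0.034,-0.061,0],[1.07,-1.03,1.55,0.022,0.034,-0.061,0],[1.07,-1.03,1.55,0.022,0.034,-0.061,0],[1.07,-1.03,1.55,0.022,0.034,-0.061,0],[1.07,-1.03,1.55,0.022,0.034,-0.061,0],[1.07,-1.03,1.55,0.022,0.034,-0.061,0],[1.07,-1.03,1.55,0.022,0.034,-0.061,0],[1.07,-1.03,1.55,0.022,0.034,-0.061,0],[1.07,-1.03,1.55,0.022,0.034,-0.061,0],[1.07,-1.03,1.55,0.022,0.034,-0.061,0],[1.07,-1.03,1.55,0.022,0.034,-0.061,0]]'
python3 -m crank '[[1.07,-1.03,1.55,0.022,0.034,-0.061,0],[1.07,-1.03,1.55,0.022,0.034,-0.061,0],[1.07,-1.03,1.55,0.022,0.034,-0.061,0],[1.07,-1.03,1.55,0.022,0.034,-0.061,0],[1.07,-1.03,1.55,0.022,0.034,-0.061,0],[1.07,-1.03,1.55,0.022,0.034,-0.061,0],[1.07,-1.03,1.55,0.022,0.034,-0.061,0],[0,0,0,0,0,0,0],[0,0,0,0,0,0,0]]'
python3 - <<'E'
from h import *
s=arm.sense();print(s['time'],s['joints'])
i=arm.camera_info('wrist');np.savez('w2.npz',**i);im=snap('wrist','w2.png')
cv2.imwrite('pics/w2b.png',cv2.resize(im[:,:,::-1],(800,500),interpolation=cv2.INTER_CUBIC))
M=tinR(-.1026);tin=np.array([.5208,.2642,.0737])
for k in [(1,-1,1),(1,1,1),(-1,-1,1),(-1,1,1)]: print(k,proj([tin+M@(np.array(k)*[.0475,.03,.025])],i)*1.25)
plan(tin+M[:,2]*.16,M@np.diag([1,-1,-1]),1)
E
```

```text
time: 3.37
tcp_pos: [0.5395, 0.0238, 0.2442]
orientation: [[0.503, 0.853, 0.138], [0.759, -0.513, 0.401], [0.413, -0.097, -0.906]]
contact_force: [0.5, 0.4, -0.2]
opening: 0.0853
grip_force: 0.0
time: 4.12
tcp_pos: [0.5092, 0.1614, 0.1948]
orientation: [[0.08, 0.995, 0.062], [0.767, -0.101, 0.633], [0.636, -0.003, -0.771]]
contact_force: [0.2, 0.2, 0.1]
opening: 0.0851
grip_force: 0.0
4.1167 [-0.23352466  0.03041841  2.00146607  0.71289266  1.30134253 -0.39698167]
(1, -1, 1) [[438.41586322 170.64268996]]
(1, 1, 1) [[361.05796648 170.64371689]]
(-1, -1, 1) [[434.93574681 285.2120183 ]]
(-1, 1, 1) [[363.98989217 285.15528418]]
rel shift cm [0.09 0.01 0.01] rotvec [-0.001  0.009  0.   ]
1 x row [0.09 0.01 0.01] [-0.001  0.009  0.   ]
```

View pics/w2b.png

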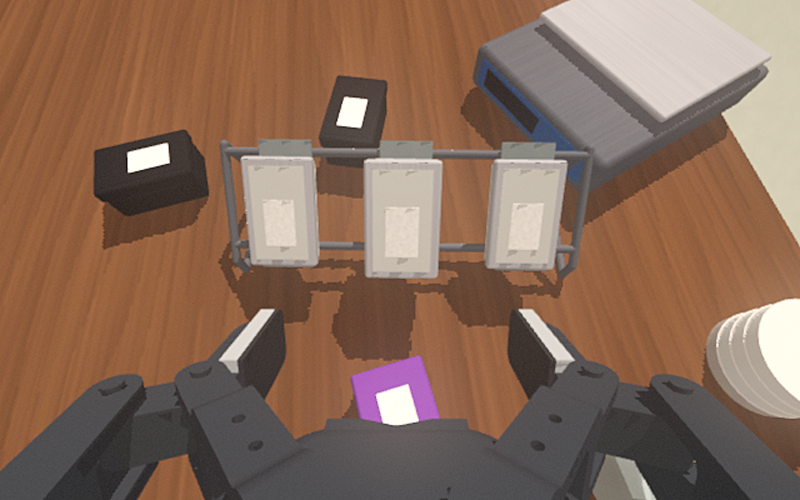

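The wrist view shows the deep tin in the middle lane, with lid corners at (365,160), (441,162), (366,276) and (438,277). That is about 9 px from the prediction, so I'll refit.

Run:
```python
from h import *
w=dict(np.load('w2.npz'));top=arm.camera_info('top')
ot=[((148,453),(1,-1,1)),((138,535),(1,1,1)),((252,476),(-1,-1,1)),((248,550),(-1,1,1))]
ow=[((441,162),(1,-1,1)),((365,160),(1,1,1)),((438,277),(-1,-1,1)),((366,276),(-1,1,1))]
h=np.array([.0475,.03,.025])
def res(p,wt=1):
    M=tinR(p[3])
    return np.ravel([wt*(proj([p[:3]+M@(np.array(s)*h)],top)[0]-(200+u/4,145+(v-300)/4)) for (u,v),s in ot]+[proj([p[:3]+M@(np.array(s)*h)],w)[0]-(u/1.25,v/1.25) for (u,v),s in ow])
for wt in (1,0):
    s=least_squares(res,[.52,.26,.07,-.1],args=(wt,));print(s.x,np.round(res(s.x).reshape(-1,2),1).tolist())
s=least_squares(res,[.52,.26,.07,-.1]);p=s.x
M=tinR(p[3]);np.savez('tin.npz',p=p)
# grasp point 6 mm above tin centre; TCP grip_depth further
plan(p[:3]+M[:,2]*(.006-arm.grip_depth),M@np.diag([1,-1,-1]),6)
```

```text
[ 0.52335759  0.26763632  0.08117673 -0.11268734] [[-1.5, -0.7], [-1.8, -0.7], [-0.5, -1.5], [-2.1, -0.3], [1.1, -0.7], [-1.2, 0.3], [-0.3, 1.2], [-0.4, 1.4]]
[ 0.52396292  0.27068911  0.07671033 -0.11377361] [[-2.3, -0.8], [-2.6, -0.8], [-1.3, -1.6], [-3.0, -0.4], [0.7, -0.5], [-0.3, 0.6], [-0.6, -0.2], [0.2, 0.0]]
rel shift cm [ 1.    0.25 16.93] rotvec [-0.008  0.009  0.008]
6 x row [0.16 0.03 2.82] [-0.001  0.001  0.001]
```

```bash
python3 -m crank '[[0.2,0.05,2,-0.002,0.002,0.002,0],[0.2,0.05,2.5,-0.002,0.002,0.002,0],[0.2,0.05,2.5,-0.002,0.002,0.002,0],[0.2,0.05,2.5,-0.002,0.003,0.002,0],[0.2,0.05,2.5,0,0,0,0],[0,0,2.5,0,0,0,0],[0,0,1.5,0,0,0,0],[0,0,1.4,0,0,0,0],[0,0,0,0,0,0,0],[0,0,0,0,0,0,0]]' 40
python3 - <<'E'
from h import *
p=np.load('tin.npz')['p'];M=tinR(p[3]);plan(p[:3]+M[:,2]*(.006-arm.grip_depth),M@np.diag([1,-1,-1]),1)
i=arm.camera_info('wrist');im=snap('wrist','w3.png');np.savez('w3.npz',**i)
cv2.imwrite('pics/w3b.png',cv2.resize(im[100:350,120:520,::-1],(800,500),interpolation=cv2.INTER_CUBIC))
E
```

```text
time: 5.0
tcp_pos: [0.5253, 0.2806, 0.0688]
orientation: [[0.084, 0.994, 0.071], [0.76, -0.11, 0.64], [0.644, 0.001, -0.765]]
contact_force: [0.6, 0.9, -0.3]
opening: 0.0857
grip_force: 0.0
rel shift cm [-0.21 -0.05 -0.52] rotvec [-0.001 -0.002  0.002]
1 x row [-0.21 -0.05 -0.52] [-0.001 -0.002  0.002]
```

View pics/w3b.png

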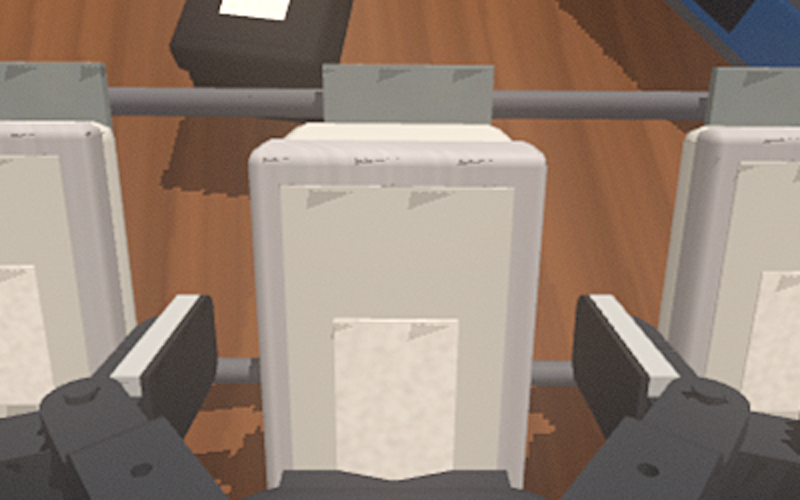

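Run:
```python
from h import *
i=dict(np.load('w3.npz'));K=i['camera_matrix'];s=arm.sense()
T=np.eye(4);T[:3,:3]=s['orientation'];T[:3,3]=s['tcp_pos'];C=np.linalg.inv(T)@i['extrinsics']
for w in(.06,.061):
  for row in(142,152):
    l,r=120+250/2,120+546/2;v=100+row/2
    d=K[0,0]*w/(r-l); print(w,row,[np.round(C[:3,:3]@(d*np.linalg.solve(K,[c,v,1.]))+C[:3,3],4) for c in(l,r)])
```

```text
0.06 142 [array([ 0.0471, -0.0311, -0.042 ]), array([ 0.0471,  0.0289, -0.0419])]
0.06 152 [array([ 0.0451, -0.0311, -0.0425]), array([ 0.0451,  0.0289, -0.0425])]
0.061 142 [array([ 0.0467, -0.0315, -0.04  ]), array([ 0.0467,  0.0295, -0.0399])]
0.061 152 [array([ 0.0447, -0.0315, -0.0406]), array([ 0.0447,  0.0295, -0.0405])]
```

The tin is centred in the hand to about 1 mm, with its underside about 9 mm beyond the TCP. Closing.

```bash
python3 -m crank '[[0,-0.1,0,0,0,0,60],[0,0,0,0,0,0,150],[0,0,0,0,0,0,255],[0,0,0,0,0,0,255],[0,0,0,0,0,0,255],[0,0,0,0,0,0,255],[0,0,0,0,0,0,255]]' 60
python3 - <<'E'
from h import *
print(arm.sense()['joints'])
E
```

```text
time: 5.63
tcp_pos: [0.5251, 0.2803, 0.07]
orientation: [[0.083, 0.994, 0.073], [0.76, -0.111, 0.64], [0.644, 0.003, -0.765]]
contact_force: [-1.7, -5.3, 5.5]
opening: 0.0587
grip_force: 66.0
[ 0.00451073  0.2724984   2.01733874  0.88342164  0.97501286 -0.44935729]
```

```bash
python3 -m crank '[[0,0,-0.7,0,0,0,255],[0,0,-1.5,0,0,0,255],[0,0,-2,0,0,0,255],[0,0,-2.5,0,0,0,255],[0,0,-2.5,0,0,0,255],[0,0,-2.5,0,0,0,255],[1.5,0,-2.5,0,0,0,255],[1.5,0,-2.5,0,0,0,255],[0,0,0,0,0,0,255]]'
python3 - <<'E'
from h import *
D=down(-.227); wy=np.array([np.sin(.227),np.cos(.227),0])
plan(np.array([.5345,-.1137,.137+.009+.07])+wy*.001,D,12)
E
```

```text
time: 6.38
tcp_pos: [0.5179, 0.1957, 0.2217]
orientation: [[0.079, 0.994, 0.08], [0.761, -0.112, 0.639], [0.644, 0.011, -0.765]]
contact_force: [1.6, -0.1, -1.0]
opening: 0.0591
grip_force: 65.7
rel shift cm [-23.7    5.11 -19.15] rotvec [-0.03  -0.7    0.114]
12 x row [-2.4   0.56 -0.91] [-0.002 -0.058  0.01 ]
```

```bash
python3 -m crank '[[-2.4,0.56,-0.91,-0.002,-0.058,0.01,255],[-2.4,0.56,-0.91,-0.002,-0.058,0.01,255],[-2.4,0.56,-0.91,-0.002,-0.058,0.01,255],[-2.4,0.56,-0.91,-0.002,-0.058,0.01,255],[-2.4,0.56,-0.91,-0.002,-0.058,0.01,255],[-2.4,0.56,-0.91,-0.002,-0.058,0.01,255],[-2.4,0.56,-0.91,-0.002,-0.058,0.01,255],[-2.4,0.56,-0.91,-0.002,-0.058,0.01,255],[-2.4,0.56,-0.91,-0.002,-0.058,0.01,255],[-2.4,0.56,-0.91,-0.002,-0.058,0.01,255],[-2.4,0.56,-0.91,-0.002,-0.058,0.01,255],[-2.4,0.56,-0.91,-0.002,-0.058,0.01,255]]'
python3 -m crank '[[0,0,0,0,0,0,255],[0,0,0,0,0,0,255]]'
python3 - <<'E'
from h import *
D=down(-.227); wy=np.array([np.sin(.227),np.cos(.227),0])
plan(np.array([.5345,-.1137,.137+.009+.07])+wy*.001,D,1)
print(arm.sense()['contact_force'])
i=arm.camera_info('wrist');im=snap('wrist','w4.png');np.savez('w4.npz',**i)
cv2.imwrite('pics/w4b.png',cv2.resize(im[:,:,::-1],(800,500),interpolation=cv2.INTER_CUBIC))
E
```

```text
time: 7.38
tcp_pos: [0.5303, -0.1122, 0.2072]
orientation: [[0.227, 0.974, -0.022], [0.974, -0.227, 0.005], [-0.0, -0.022, -1.0]]
contact_force: [-0.6, 0.6, -2.9]
opening: 0.0591
grip_force: 65.5
time: 7.55
tcp_pos: [0.5313, -0.1112, 0.2081]
orientation: [[0.227, 0.974, -0.019], [0.974, -0.227, 0.008], [0.004, -0.02, -1.0]]
contact_force: [-0.2, 0.7, -3.8]
opening: 0.0588
grip_force: 65.6
rel shift cm [-0.07  0.35 -0.8 ] rotvec [-0.02  -0.004 -0.002]
1 x row [-0.07  0.35 -0.8 ] [-0.02  -0.004 -0.002]
[-0.18539016  0.72711385 -3.80170246]
```

View pics/w4b.png

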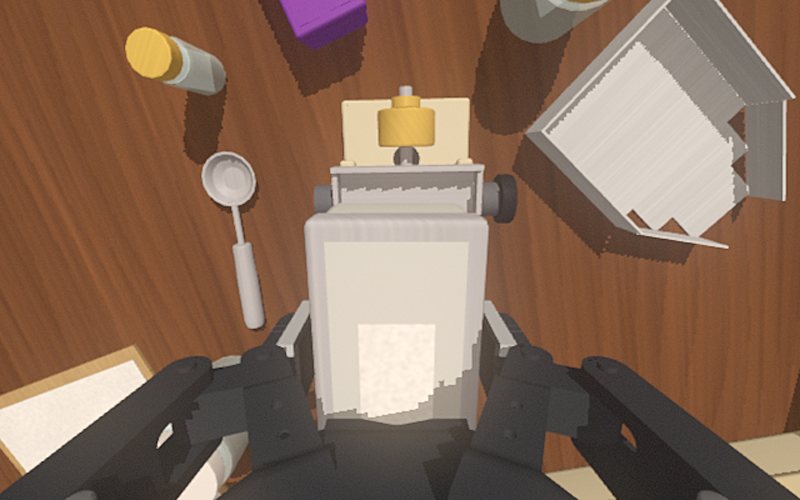

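The tin is level above the tray. The tray's back wall is at (333..485, 167) and the counterweight at (406,125). Next I'll check the tray position from this view.

Run:
```python
from h import *
i=dict(np.load('w4.npz'));s=arm.sense();T=np.eye(4);T[:3,:3]=s['orientation'];T[:3,3]=s['tcp_pos']
W=R.from_euler('z',-.227).as_matrix();seat=np.array([.5345,-.1137,.137])
for n,px,z in [('wallL',(333,168),.152),('wallR',(484,165),.152),('axleL-nut',(323,199),.125),('axleR',(488,197),.125),('tinL',(305,220),.206+.043),('tinR',(489,220),.206+.043)]:
    P=ray(np.array(px)/1.25,i,z);print(n,'seat frame mm',np.round(W.T@(P-seat)*1000,1))
print('tcp',np.round(W.T@(T[:3,3]-seat)*1000,1))
K=i['camera_matrix'];C=np.linalg.inv(T)@i['extrinsics'];d=K[0,0]*.0605/((489-305)/1.25)
for c in(305,489):print(np.round(C[:3,:3]@(d*np.linalg.solve(K,[c/1.25,220/1.25,1.]))+C[:3,3],4))
```

```text
wallL seat frame mm [-42.4  58.1  15. ]
wallR seat frame mm [43.9 59.8 15. ]
axleL-nut seat frame mm [-54.9  36.7 -12. ]
axleR seat frame mm [ 53.4  38.1 -12. ]
tinL seat frame mm [-34.6  46.3 112. ]
tinR seat frame mm [ 26.4  46.4 112. ]
tcp [-4.2  2.1 70.6]
[ 0.0446 -0.0309 -0.0421]
[ 0.0446  0.0296 -0.0422]
```

```bash
python3 -m crank '[[0,0.37,0,-0.02,-0.004,-0.002,255],[0,0,1,0,0,0,255],[0,0,1.5,0,0,0,255],[0,0,1.5,0,0,0,255],[0,0,0.8,0,0,0,255],[0,0,0.5,0,0,0,255],[0,0,0,0,0,0,255],[0,0,0,0,0,0,255]]'
python3 - <<'E'
from h import *
W=R.from_euler('z',-.227).as_matrix();s=arm.sense();print(np.round(W.T@(s['tcp_pos']-[.5345,-.1137,.137])*1000,1),s['contact_force'])
plan(s['tcp_pos'],down(-.227),1)
E
```

```text
time: 8.27
tcp_pos: [0.5355, -0.1123, 0.1559]
orientation: [[0.224, 0.975, 0.001], [0.975, -0.224, -0.002], [-0.002, 0.001, -1.0]]
contact_force: [-0.6, -0.3, -1.9]
opening: 0.059
grip_force: 65.6
[ 0.6  1.6 18.9] [-0.57104297 -0.25662316 -1.89239387]
rel shift cm [0. 0. 0.] rotvec [0.001 0.002 0.001]
1 x row [ 0. -0. -0.] [0.001 0.002 0.001]
```

```bash
python3 -m crank '[[0,0,0.2,0,0,0,255],[0,0,0.2,0,0,0,255],[0,0,0,0,0,0,255],[0,0,0,0,0,0,255]]'
python3 -m crank '[[0,0,0.2,0,0,0,255],[0,0,0,0,0,0,255],[0,0,0,0,0,0,255]]'
python3 - <<'E'
from h import *
s=arm.sense();print(s['tcp_pos'],s['contact_force'])
im=snap('scene','s5.png');im2=snap('top','t5.png')
g=np.vstack([cv2.resize(im[110:230,180:310],(650,600)) ])[:,:,::-1]
cv2.imwrite('pics/s5b.png',g)
E
```

```text
time: 8.6
tcp_pos: [0.5358, -0.1126, 0.1525]
orientation: [[0.225, 0.974, 0.002], [0.974, -0.225, -0.002], [-0.002, 0.002, -1.0]]
contact_force: [-0.0, 0.3, -2.2]
opening: 0.0589
grip_force: 65.6
time: 8.85
tcp_pos: [0.5355, -0.1125, 0.15]
orientation: [[0.225, 0.974, 0.001], [0.974, -0.225, -0.002], [-0.002, 0.002, -1.0]]
contact_force: [-0.5, 0.2, -2.6]
opening: 0.0585
grip_force: 65.6
[ 0.53545662 -0.11251725  0.15004455] [-0.54952767  0.21625581 -2.60381261]
```

View pics/s5b.png

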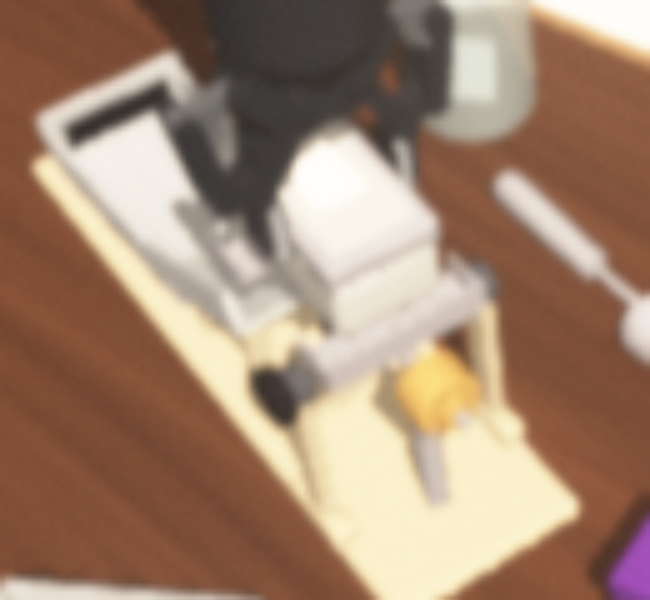

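The tin sits inside the tray with the tray still level, just above the floor. I'll lower in small steps until there is contact.

```bash
for k in 1; do python3 -m crank '[[0,0,0.15,0,0,0,255],[0,0,0,0,0,0,255],[0,0,0,0,0,0,255]]'; done
python3 -m crank '[[0,0,0.15,0,0,0,255],[0,0,0,0,0,0,255],[0,0,0,0,0,0,255]]' | sed -n '1,2p;4p'
```

```text
time: 9.2
tcp_pos: [0.5354, -0.1125, 0.1484]
orientation: [[0.224, 0.974, 0.001], [0.974, -0.224, -0.002], [-0.002, 0.001, -1.0]]
contact_force: [-1.2, -0.1, -2.3]
opening: 0.0594
grip_force: 65.6
time: 9.45
tcp_pos: [0.5354, -0.1125, 0.1469]
contact_force: [0.3, -0.6, -3.3]
```

```bash
python3 -m crank '[[0,0,0.1,0,0,0,255],[0,0,0,0,0,0,255],[0,0,0,0,0,0,255]]' | sed -n '2p;4p'
python3 -m crank '[[0,0,0.1,0,0,0,255],[0,0,0,0,0,0,255],[0,0,0,0,0,0,255]]'  | sed -n '2p;4p'
```

```text
tcp_pos: [0.5355, -0.1125, 0.146]
contact_force: [0.0, 0.3, -2.3]
tcp_pos: [0.5355, -0.1125, 0.145]
contact_force: [0.4, -0.3, -2.0]
```

```bash
python3 -m crank '[[0,0,0,0,0,0,120],[0,0,0,0,0,0,60],[0,0,0,0,0,0,0],[0,0,-1,0,0,0,0],[0,0,-2.5,0,0,0,0],[0,0,-3,0,0,0,0],[0,0,-3,0,0,0,0],[0,0,-3,0,0,0,0],[0,0,-1,0,0,0,0],[0,0,0,0,0,0,0],[0,0,0,0,0,0,0],[0,0,0,0,0,0,0]]'
python3 -m crank '[[0,0,0,0,0,0,0],[0,0,0,0,0,0,0],[0,0,0,0,0,0,0],[0,0,0,0,0,0,0],[0,0,0,0,0,0,0],[0,0,0,0,0,0,0],[0,0,0,0,0,0,0],[0,0,0,0,0,0,0],[0,0,0,0,0,0,0],[0,0,0,0,0,0,0],[0,0,0,0,0,0,0],[0,0,0,0,0,0,0]]' | head -1
python3 - <<'E'
from h import *
im=snap('scene','s6.png');im2=snap('top','t6.png')
c=lambda a:cv2.resize(a,(400,300),interpolation=cv2.INTER_CUBIC)
cv2.imwrite('pics/s6b.png',np.hstack([c(im[100:235,150:330]),c(im2[150:270,320:480])])[:,:,::-1])
E
```

```text
time: 10.95
tcp_pos: [0.5343, -0.1119, 0.2781]
orientation: [[0.225, 0.974, -0.002], [0.974, -0.225, -0.001], [-0.002, -0.001, -1.0]]
contact_force: [-0.0, -0.1, -0.1]
opening: 0.0857
grip_force: 0.0
time: 11.95
```

View pics/s6b.png

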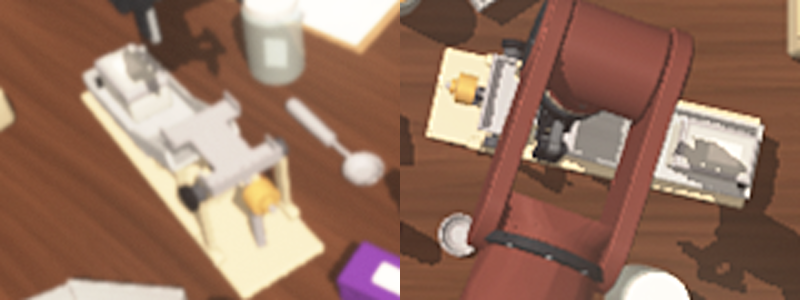

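The tin lies in the run-out, lid up, and the tray is back level. I'll check the dock position in numbers and then hand in.

Run:
```python
from h import *
arm.capture('top');t=arm.camera_info('top')
W=R.from_euler('z',-.227).as_matrix();seat=np.array([.5345,-.1137,.137])
for p in [(672,152),(755,130),(712,155),(745,195)]:
    P=ray((320+(p[0]-400)*.4,150+p[1]*.4),t,.074);print(p,np.round(W.T@(P-seat)*1000+[0,230,0],1))
for d in arm.search_frame('deep_tin_center','top')[:4]:
    P=ray(d['position'][::-1],t,.074);print(d['score'],np.round(W.T@(P-seat)*1000+[0,230,0],1))
print(arm.hand_in())
```

```text
(672, 152) [ -9.9  46.7 -63. ]
(755, 130) [ 40.  -44.8 -63. ]
(712, 155) [ -1.9  -1.  -63. ]
(745, 195) [-39.3 -50.4 -63. ]
0.9 [-78.2 436.3 -63. ]
0.89 [-180.   735.7  -63. ]
0.73 [  6.6  -4.  -63. ]
0.71 [-365.5  642.2  -63. ]
the job is handed in; nothing more can be done
None
```

The deep tin was set by hand in the tray and released; it tipped the tray and slid to the dock, which it measures within about 5–8 mm of, lid up with the tray back level in the last picture. The job is handed in at about 12 s; no verdict came back.

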